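# Lay out the staining bench by colour

## Robot

A 7-joint arm with a two-finger parallel gripper is mounted at the origin on the work surface. World frame = base frame: x ahead of the robot, y to its left, z up, the work surface at z = 0. Lengths are in m, angles in degrees, forces in N, time in s.
With the tool pointing down it reaches from about 0.425 to 0.95 m from the base axis. Payload 4.7 kg.
Tool frame: the origin (TCP) lies at the very end of the fingers, on their centre line; the grasp point (between the pads) lies 19 mm behind it; z points along the fingers, y is the line along which they close (so a half turn about z gives the same grasp; the last joint's range is limited). The gripper opens to 87 mm and grips with 3 to 60 N. Pads are 19 mm wide; open, the fingers measure 117 mm over their backs; the gripper's body (75 mm by 190 mm) begins 51 mm behind the grasp point.
Start: joints at [-74.651, 26.849, -2.785, 87.806, 1.381, 65.374, -4.715], TCP at [0.197, 0.646, 0.223] pointing down, gripper open.
Joint ranges: [-148.3, 148.3], [-19.14, 114.17], [-79.39, 73.82], [5.75, 140.21], [-59.74, 239.74], [12.07, 113.84], [-152.46, 152.46]. Speed limits (degrees/s): [147.25, 147.25, 180, 180, 180, 180, 180].

## Interface

Orientations are given as a 3x3 rotation matrix whose columns are the frame's x, y, z axes.
In Python, from rig import get_state, optics, order gives the robot as it stands.
- The arm moves only by the tool drive_tool, never from a script. Its argument "motion" is a list of rows, each a list of 6 numbers: the shift along the tool's x, y, z in m, then the turn, a rotation vector about the tool's x, y, z in rad. In form: [[x, y, z, rx, ry, rz], ...]. A call has 1 to 12 rows; each row is the pose to reach, as a shift and turn from the pose commanded when the call began, along the tool's axes at that moment; what a row does not reach only later rows make up. A row lasts 1/12 s, in which the tool goes at most 41.7 mm and 7.16 degrees, less where a joint would pass 70% of its speed; a pose out of reach is approached as far as the arm can. A call with a gripper value outside its range is refused whole. "hand" is the closure, from 0 (fully open) to 1 (shut), set as the call begins (left out, the last holds). The fingers move at their own pace and stop on an object; "force" is the grip in N (left out, the last holds). Time passes only in rows, so rows that repeat a pose let the fingers close. It gives the time, the measured TCP pose, the force, the opening and the grip force at its end, in the units of the state.
- get_state(): the state, without advancing time (a new reading comes with each control period).
- optics.capture(name): name is "scene" or "top" or "wrist"; returns a dict with "color" (420x560x3 uint8, blue, green, red), "fx", "fy", "cx", "cy" (pixels), "xyz" and "attitude" of the camera in the world; the wrist camera has in their place "hand_eye" (4x4, takes a point from camera to tool coordinates, whose origin is the TCP and whose axes are the flange's). Camera axes: x right, y up, looking along -z (the intrinsics and any distortion apply to the point x, -y, -z); pixel columns grow to the right and rows downward; lengths in m; the calibration is good to about 2 mm. A picture is of the moment at which its call begins: read the wrist's pose just before it. There is no depth.
- order.close_job(): hands the job in; it is judged then, once.
The state is a dict: "clock": time; "joint_pos": joint angles; "qd": joint speeds; "joint_efforts": joint torques, N m; "tcp_pos": TCP position; "orientation": TCP orientation; "contact_force": force on the tool from outside, world axes, zero at the start; "torque": the same for the moment, N m; "width": opening from 0.0 (shut) to 1.0 (fully open); "grasp_force": force on a finger pad.
Only numpy, scipy, OpenCV 4.12 (cv2) and the standard library are available. Lean on these libraries where they do the work, as an engineer would, in place of code of your own. Each camera call takes 0.05 s, during which the arm holds its last target. There are 200 camera calls.

## Task

Lay out the staining bench: stand each of the three colour-capped dropper bottles (red, yellow, green) upright in the drip saucer of its own colour, and set the blue slide box flat inside the blue rectangular tray, lengthwise along it. The black-capped bottle is not needed; leave the two culture dishes where they are, and let go of everything.

Things in the scene. Friction and masses are not known exactly. Their poses are not given: they have to be found in the camera images.
- bottle_red_center (a point): Small upright dropper bottle of dark amber glass with red label, collar and rubber bulb; 28 mm across up to 46 mm above its foot, then a 21 mm collar and a 15 mm bulb, 75 mm high in all, about 60 g. This point is on its axis at half height, 37.5 mm above its foot, where the body can be gripped. z is up along the bottle.
- saucer_red: Fixed round red drip saucer, 56 mm outside, 48 mm inside, floor 3 mm and rim 8 mm above the table. Origin at its centre on the table, z up. A bottle standing in it has its half-height point 40.5 mm above the table.
- bottle_yellow_center (a point): Small upright dropper bottle of dark amber glass with yellow label, collar and rubber bulb; 28 mm across up to 46 mm above its foot, then a 21 mm collar and a 15 mm bulb, 75 mm high in all, about 60 g. This point is on its axis at half height, 37.5 mm above its foot, where the body can be gripped. z is up along the bottle.
- saucer_yellow: Fixed round yellow drip saucer, 56 mm outside, 48 mm inside, floor 3 mm and rim 8 mm above the table. Origin at its centre on the table, z up. A bottle standing in it has its half-height point 40.5 mm above the table.
- bottle_green_center (a point): Small upright dropper bottle of dark amber glass with green label, collar and rubber bulb; 28 mm across up to 46 mm above its foot, then a 21 mm collar and a 15 mm bulb, 75 mm high in all, about 60 g. This point is on its axis at half height, 37.5 mm above its foot, where the body can be gripped. z is up along the bottle.
- saucer_green: Fixed round green drip saucer, 56 mm outside, 48 mm inside, floor 3 mm and rim 8 mm above the table. Origin at its centre on the table, z up. A bottle standing in it has its half-height point 40.5 mm above the table.
- slide_box_center (a point): Closed blue slide box with a paper label on top, 84 x 40 x 46 mm high, about 120 g, lying flat. This point is its centre, 23 mm above its underside; x along its 84 mm length, y across its 40 mm width (grip it across the width), z up. Either end may lead.
- box_tray: Fixed blue rectangular tray with a pale floor, 110 x 66 mm outside, 102 x 58 mm inside, floor 2 mm and rim 6 mm above the table. Origin at its centre on the table; x along its length, y across, z up. The box lying in it has its centre 25 mm above the table.
- dish_a: Closed culture dish with chocolate-brown agar and pale colonies, 60 mm across and 14 mm high, loose, about 60 g. Origin at the centre of its underside. To be left where it is.
- dish_b: Closed culture dish with pinkish agar and pale colonies, 60 mm across and 14 mm high, loose, about 60 g. Origin at the centre of its underside. To be left where it is.

How it is judged (in metres and radians):
At the end, for the whole second after the job is handed in: Each bottle stands upright (within 0.1 rad) on the floor of the saucer of its colour, centred within 12 mm; the slide box lies flat in its tray, centred within 14 mm, its length within 0.26 rad of the tray's; all are let go and stay so, at rest (horizontal distance between bottle_red_center and saucer_red below 0.012 m and z of bottle_red_center in the frame of saucer_red between 0.037 and 0.0435 m and angle between each of bottle_red_center, bottle_yellow_center, bottle_green_center's own z axis and vertical below 0.1 rad and horizontal distance between bottle_yellow_center and saucer_yellow below 0.012 m and z of bottle_yellow_center in the frame of saucer_yellow between 0.037 and 0.0435 m and horizontal distance between bottle_green_center and saucer_green below 0.012 m and z of bottle_green_center in the frame of saucer_green between 0.037 and 0.0435 m and horizontal distance between slide_box_center and box_tray below 0.014 m and angle between the x axis of slide_box_center and the x axis of box_tray, either way round below 0.26 rad and angle between slide_box_center's own z axis and vertical below 0.06 rad and z of slide_box_center in the frame of box_tray below 0.0275 m); the robot touches nothing.
It fails at once if the chocolate-brown culture dish is shifted more than 20 mm (distance of dish_a from where it was at the start of the episode above 0.02 m).
It fails at once if the pinkish culture dish is shifted more than 20 mm (distance of dish_b from where it was at the start of the episode above 0.02 m).
It also fails if it takes over 112 s, if anything falls off the work surface, if the arm or the gripper's body presses on something with over 40 N, if the wrist force passes 120 N, or if a joint passes its speed limit or range.

## Working session

There is one attempt and no reset: what is moved stays moved. The work goes in short steps, Python scripts to look and compute and a tool call to move; the robot and the scene stay as the last step left them, time stands still between calls to the robot, and variables do not carry over. Pictures are saved under pics/ and viewed, at most 14 in all, crops included, and the job is handed in when it is done.

Besides the shell and the picture viewer there is one more tool, called after "Request:" as name([rows], argument=value, ...), one row to a line, values as JSON. drive_tool: Moves the arm, as the interface text tells. Its arguments: {"type":"object","properties":{"motion":{"type":"array","items":{"type":"array","items":{"type":"number"}}},"hand":{"type":"number"},"force":{"type":"number"}},"required":["motion"]}

```bash
mkdir -p pics; ls
python3 - <<'E'
from rig import get_state, optics
import cv2,numpy as np
s=get_state();print(s)
for n in("scene","top"):
    c=optics.capture(n);cv2.imwrite(f"pics/{n}0.png",c["color"]);print({k:v for k,v in c.items() if k!="color"})
E
```

```text
pics
{'clock': 0.0, 'joint_pos': array([-74.64982526,  26.89833014,  -2.78448572,  87.87373385,
         1.38093053,  65.3730222 ,  -4.7165162 ]), 'qd': array([ 0.04905756,  0.00654245, -0.03312464,  0.03915645,  0.00612311,
       -0.03132398, -0.09958481]), 'joint_efforts': array([ 2.15324749e-04, -5.07968545e+01, -8.04345449e-02, -2.36155272e+01,
       -6.12476841e-02,  3.78594466e-02,  1.75969012e-04]), 'tcp_pos': array([0.197234  , 0.64492335, 0.2214873 ]), 'orientation': array([[-9.56278886e-01,  2.92455878e-01, -5.01719943e-04],
       [ 2.92456299e-01,  9.56277039e-01, -1.88074623e-03],
       [-7.02520261e-05, -1.94524906e-03, -9.99998106e-01]]), 'contact_force': array([ 0.06429008, -0.33985672,  0.77251888]), 'torque': array([-0.00416022, -0.01246556, -0.02860949]), 'grasp_force': 0.0, 'width': 1.0015816944477673}
{'fx': 426.01888809237414, 'fy': 426.01888809237414, 'cx': 273.4976103985194, 'cy': 203.268287427761, 'xyz': array([0.96057136, 0.545787  , 0.72708412]), 'attitude': array([[-0.78518198, -0.4240725 ,  0.45127794],
       [ 0.61924591, -0.5434126 ,  0.56677795],
       [ 0.00487518,  0.72447585,  0.68928294]])}
{'fx': 476.320026545368, 'fy': 476.320026545368, 'cx': 269.56750389368705, 'cy': 199.5691293222382, 'xyz': array([ 0.35375781, -0.02936711,  1.07342909]), 'attitude': array([[-0.00246273,  0.98684637, -0.16164215],
       [-0.99994869, -0.00401863, -0.00929933],
       [-0.00982659,  0.16161095,  0.98680562]])}
```

View pics/scene0.png

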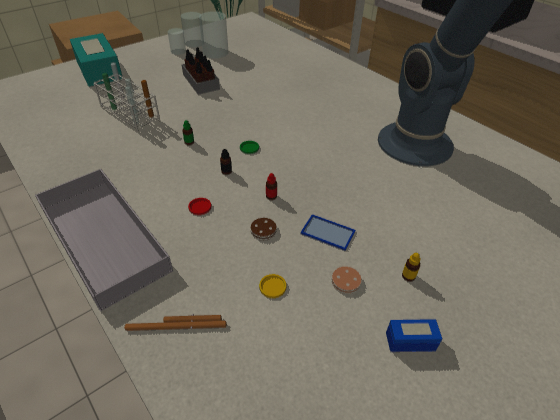

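View pics/top0.png

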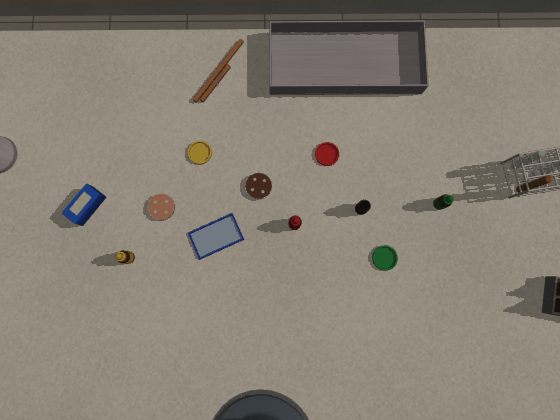

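The scene view shows all four bottles standing, saucers, tray and dishes. In the top view: red bottle (295,222), black (363,207), green (445,201), yellow (124,257), box (84,204), saucers red (327,154), yellow (199,153), green (384,258), tray (215,236), dishes (258,186) and (160,207).

```bash
cat > h.py <<'E'
import numpy as np,cv2
from rig import get_state, optics
def cast(c,uv,z,R=None,p=None):
    R=c["attitude"] if R is None else R; p=c["xyz"] if p is None else p
    d=R@np.array([(uv[0]-c["cx"])/c["fx"],-(uv[1]-c["cy"])/c["fy"],-1])
    return p+d*(z-p[2])/d[2]
RANGES=dict(red=[((0,150,60),(8,255,255)),((172,150,60),(180,255,255))],yellow=[((18,140,80),(32,255,255))],
 green=[((50,130,40),(80,255,255))],blue=[((105,150,50),(130,255,255))])
def blobs(img,col,amin=15):
    hsv=cv2.cvtColor(img,cv2.COLOR_BGR2HSV)
    m=sum(cv2.inRange(hsv,a,b) for a,b in RANGES[col])
    cs,_=cv2.findContours(m,cv2.RETR_EXTERNAL,cv2.CHAIN_APPROX_NONE)
    return sorted([k for k in cs if cv2.contourArea(k)>=amin],key=cv2.contourArea,reverse=True)
E
python3 - <<'E'
from h import *
for n in("top","scene"):
    c=optics.capture(n)
    for col in RANGES:
        for k in blobs(c["color"],col)[:4]:
            r=cv2.minAreaRect(k); x=r[0]
            print(n,col,cv2.contourArea(k),np.round(x,1),np.round(r[1],1),round(r[2]),"z0.008",cast(c,x,.008).round(3)[:2],"z.06",cast(c,x,.06).round(3)[:2])
E
```

```text
top red 405.5 [326.8 153.8] [23.3 22.6] 45 z0.008 [ 0.635 -0.151] z.06 [ 0.621 -0.145]
top red 63.5 [295.5 220.5] [9. 9.] 90 z0.008 [ 0.48  -0.078] z.06 [ 0.474 -0.075]
top yellow 406.0 [199.5 152. ] [22. 23.] 90 z0.008 [0.64  0.142] z.06 [0.626 0.134]
top yellow 65.0 [121. 256.] [ 8. 10.] 90 z0.008 [0.402 0.312] z.06 [0.4   0.296]
top yellow 29.0 [128.8 258.1] [ 7.9 13. ] 18 z0.008 [0.397 0.295] z.06 [0.395 0.279]
top green 431.5 [384.5 257.5] [23. 23.] 90 z0.008 [ 0.397 -0.274] z.06 [ 0.395 -0.262]
top green 56.5 [447.8 198.8] [9.2 8.5] 45 z0.008 [ 0.529 -0.422] z.06 [ 0.52  -0.403]
top blue 1332.0 [215.3 235.9] [28.8 49. ] 66 z0.008 [0.446 0.103] z.06 [0.442 0.096]
top blue 882.0 [ 83.5 204.9] [23.9 40.1] 40 z0.008 [0.518 0.403] z.06 [0.51  0.382]
scene red 279.0 [199. 206.] [16. 22.] 90 z0.008 [ 0.638 -0.149] z.06 [ 0.662 -0.099]
scene red 68.5 [271. 192.] [10. 10.] 0 z0.008 [ 0.469 -0.082] z.06 [ 0.505 -0.036]
scene red 55.5 [271.4 178.7] [7.6 9.8] 27 z0.008 [ 0.437 -0.122] z.06 [ 0.474 -0.074]
scene yellow 486.0 [272.5 285.5] [23. 27.] 90 z0.008 [0.642 0.144] z.06 [0.665 0.173]
scene yellow 91.5 [408.9 272.5] [15.2 10.7] 30 z0.008 [0.396 0.294] z.06 [0.437 0.312]
scene yellow 86.5 [414.  258.5] [11. 10.] 90 z0.008 [0.358 0.277] z.06 [0.401 0.296]
scene green 164.5 [249.  146.5] [11. 18.] 90 z0.008 [ 0.4   -0.272] z.06 [ 0.44  -0.213]
scene green 52.5 [187.5 138. ] [8. 9.] 90 z0.008 [ 0.516 -0.416] z.06 [ 0.549 -0.347]
scene green 35.5 [186. 125.] [8. 6.] 90 z0.008 [ 0.486 -0.479] z.06 [ 0.52  -0.405]
scene blue 1488.0 [413.5 335. ] [30. 55.] 90 z0.008 [0.505 0.392] z.06 [0.538 0.403]
scene blue 973.5 [327.4 231.2] [49.5 22.2] 21 z0.008 [0.45  0.103] z.06 [0.487 0.135]
```

```bash
cat >> h.py <<'E'
from scipy.spatial.transform import Rotation
def go(x,y,z,yaw):
    """shift/turn in tool axes from the measured pose to TCP xyz, tool y axis at world angle yaw (deg, mod 180), pointing down"""
    s=get_state();R=s["orientation"];a=np.radians(yaw)
    best=None
    for a in(a,a+np.pi):
        Y=np.array([np.cos(a),np.sin(a),0]);Z=np.array([0,0,-1.]);T=np.c_[np.cross(Y,Z),Y,Z]
        r=Rotation.from_matrix(R.T@T).as_rotvec()
        if best is None or abs(r[2])<abs(best[2]):best=r
    print("t",round(s["clock"],2),"tcp",s["tcp_pos"].round(4),"j7",s["joint_pos"][6].round(),"F",s["contact_force"].round(1),"w",round(s["width"],3),"g",round(s["grasp_force"],1))
    print("-> shift",(R.T@(np.array([x,y,z])-s["tcp_pos"])).round(4).tolist(),"turn",best.round(3).tolist())
E
python3 - <<'E'
from h import *
c=optics.capture("top");img=c["color"]
def rect(pts,z):
    P=np.array([cast(c,p,z)[:2] for p in pts],np.float32)*1000
    r=cv2.minAreaRect(P);b=cv2.boxPoints(r);e=max([b[1]-b[0],b[2]-b[1]],key=np.linalg.norm)
    return np.round(r[0],1),np.round(r[1],1),np.degrees(np.arctan2(e[1],e[0])).round(1)
bl=blobs(img,"blue")
print("tray",rect(bl[0][:,0,:].astype(float),.006))
m=np.zeros(img.shape[:2],np.uint8);cv2.drawContours(m,[bl[1]],-1,255,-1)
h=cv2.cvtColor(img,cv2.COLOR_BGR2HSV);w=cv2.inRange(h,(0,0,110),(180,90,255))&m
k=max(cv2.findContours(w,0,1)[0],key=cv2.contourArea);print("label",rect(k[:,0,:].astype(float),.046))
print("boxblob",rect(bl[1][:,0,:].astype(float),.046))
go(.4005,.296,.15,70)
cv2.imwrite("pics/box.png",cv2.resize(img[170:250,40:160],None,fx=6,fy=6))
E
```

```text
tray (array([446.8, 102.5]), array([ 65.2, 108.7]), np.float32(-65.7))
label (array([516.4, 396.1]), array([22.8, 50.2]), np.float32(-37.6))
boxblob (array([512.2, 387.8]), array([54.4, 84.9]), np.float32(-37.4))
t 0.25 tcp [0.1973 0.6453 0.2221] j7 -5.0 F [0.4 0.1 0.7] w 1.001 g 0.0
-> shift [-0.2965, -0.2745, 0.0723] turn [-0.001, 0.0, 0.052]
```

View pics/box.png

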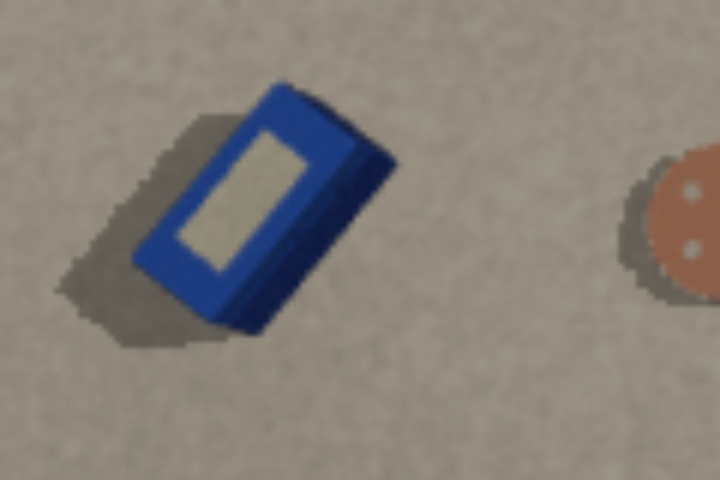

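The crop shows the box top with a centred label, around (243,200) in the crop; the fit gives centre (0.516,0.396) with length at -37.5°. I'll do the box first.

```bash
python3 -c "
from h import *
go(.516,.396,.09,52.4)"
```

```text
t 0.25 tcp [0.1973 0.6453 0.2221] j7 -5.0 F [0.4 0.1 0.7] w 1.001 g 0.0
-> shift [-0.3777, -0.1451, 0.1322] turn [-0.001, 0.0, 0.359]
```

Request:
drive_tool([
  [-0.378,-0.145,0.132,0,0,0.359],
  [-0.378,-0.145,0.132,0,0,0.359],
  [-0.378,-0.145,0.132,0,0,0.359],
  [-0.378,-0.145,0.132,0,0,0.359],
  [-0.378,-0.145,0.132,0,0,0.359],
  [-0.378,-0.145,0.132,0,0,0.359],
  [-0.378,-0.145,0.132,0,0,0.359],
  [-0.378,-0.145,0.132,0,0,0.359],
  [-0.378,-0.145,0.132,0,0,0.359],
  [-0.378,-0.145,0.132,0,0,0.359],
  [-0.378,-0.145,0.132,0,0,0.359],
  [-0.378,-0.145,0.132,0,0,0.359],
], hand=0)

```text
clock: 1.25
tcp_pos: [0.5198, 0.3912, 0.089]
orientation: [[-0.788, 0.616, -0.0], [0.616, 0.788, -0.004], [-0.002, -0.003, -1.0]]
contact_force: [-0.6, 0.3, 0.6]
width: 1.0
grasp_force: 0.0
```

Run:
```python
from h import *
go(.516,.396,.012,52.4)
c=optics.capture("wrist");cv2.imwrite("pics/w1.png",c["color"]);print(c["hand_eye"].round(3),c["fx"],c["cx"],c["cy"])
```

```text
t 1.25 tcp [0.5198 0.3912 0.089 ] j7 14.0 F [-0.6  0.3  0.6] w 1.0 g 0.0
-> shift [0.0061, 0.0017, 0.077] turn [-0.003, 0.002, -0.007]
[[ 0.     0.957  0.289  0.08 ]
 [ 1.    -0.     0.    -0.   ]
 [ 0.     0.289 -0.957 -0.162]
 [ 0.     0.     0.     1.   ]] 320.42659856333216 278.73568065762214 211.27412376308604
```

View pics/w1.png

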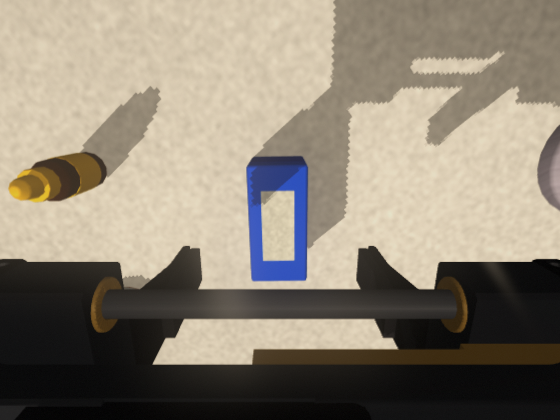

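The wrist view shows the box squarely between the fingers, top face rows 168–280 (centre 278,224), about 8 mm along tool +x, which agrees with the estimate.

Request:
drive_tool([
  [0.007,0.001,0.02,0,0,0],
  [0.007,0.001,0.04,0,0,0],
  [0.007,0.001,0.06,0,0,0],
  [0.007,0.001,0.076,0,0,0],
  [0.007,0.001,0.076,0,0,0],
  [0.007,0.001,0.076,0,0,0],
])

```text
clock: 1.8
tcp_pos: [0.5096, 0.4031, 0.0144]
orientation: [[-0.794, 0.607, -0.002], [0.607, 0.794, 0.0], [0.002, -0.001, -1.0]]
contact_force: [-0.6, 0.0, 1.1]
width: 1.0
grasp_force: 0.0
```

Request:
drive_tool([
  [0,0,0,0,0,0],
  [0,0,0,0,0,0],
  [0,0,0,0,0,0],
  [0,0,0,0,0,0],
  [0,0,0,0,0,0],
  [0,0,0,0,0,0],
  [0,0,0,0,0,0],
  [0,0,0,0,0,0],
  [0,0,-0.03,0,0,0],
  [0,0,-0.07,0,0,0],
  [0,0,-0.1,0,0,0],
  [0,0,-0.1,0,0,0],
], hand=1, force=25)

```text
clock: 2.8
tcp_pos: [0.5151, 0.4041, 0.1215]
orientation: [[-0.792, 0.61, 0.009], [0.61, 0.792, 0.008], [-0.002, 0.012, -1.0]]
contact_force: [2.1, 1.7, -2.2]
width: 0.458
grasp_force: 24.9
```

```bash
python3 -c "
from h import *
go(.447,.1025,.1,24.3)"
```

```text
t 2.8 tcp [0.5151 0.4041 0.1215] j7 13.0 F [ 2.1  1.7 -2.2] w 0.458 g 24.9
-> shift [-0.13, -0.2808, 0.0183] turn [0.013, -0.001, 0.49]
```

Request:
drive_tool([
  [-0.128,-0.275,0.018,0,0,0.49],
  [-0.128,-0.275,0.018,0,0,0.49],
  [-0.128,-0.275,0.018,0,0,0.49],
  [-0.128,-0.275,0.018,0,0,0.49],
  [-0.128,-0.275,0.018,0,0,0.49],
  [-0.128,-0.275,0.018,0,0,0.49],
  [-0.128,-0.275,0.018,0,0,0.49],
  [-0.128,-0.275,0.018,0,0,0.49],
  [-0.128,-0.275,0.018,0,0,0.49],
  [-0.128,-0.275,0.018,0,0,0.49],
  [-0.128,-0.275,0.018,0,0,0.49],
  [-0.128,-0.275,0.018,0,0,0.49],
])

```text
clock: 3.8
tcp_pos: [0.4458, 0.1071, 0.0965]
orientation: [[-0.415, 0.91, 0.001], [0.91, 0.415, 0.001], [0.0, 0.001, -1.0]]
contact_force: [0.7, 0.2, -1.7]
width: 0.457
grasp_force: 24.9
```

Run:
```python
from h import *
go(.4445,.108,.018,24.3)
c=optics.capture("wrist");cv2.imwrite("pics/w2.png",c["color"])
```

```text
t 3.8 tcp [0.4458 0.1071 0.0965] j7 13.0 F [ 0.7  0.2 -1.7] w 0.457 g 24.9
-> shift [0.0013, -0.0009, 0.0785] turn [0.001, -0.0, 0.004]
```

View pics/w2.png

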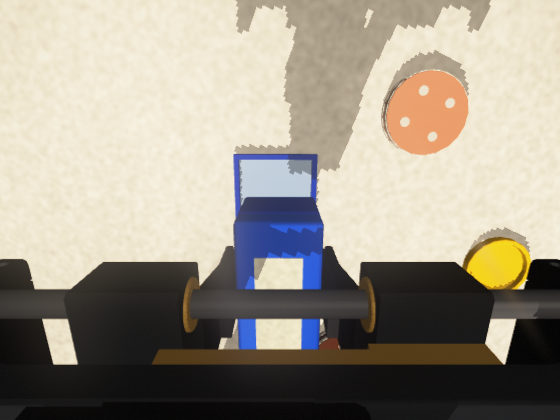

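The box is held straight over the tray: tray far edge at row 155 and box top edge at row 221 give the same centre along x, and sideways they agree within 2 mm. Lowering.

Request:
drive_tool([
  [0.001,0,0.03,0,0,0.004],
  [0.001,0,0.055,0,0,0.004],
  [0.001,0,0.068,0,0,0.004],
  [0.001,0,0.074,0,0,0.004],
  [0.001,0,0.077,0,0,0.004],
  [0.001,0,0.079,0,0,0.004],
  [0.001,0,0.08,0,0,0.004],
  [0.001,0,0.08,0,0,0.004],
  [0.001,0,0.08,0,0,0.004],
])

```text
clock: 4.6
tcp_pos: [0.4455, 0.1069, 0.0175]
orientation: [[-0.409, 0.913, 0.002], [0.913, 0.409, 0.001], [0.0, 0.002, -1.0]]
contact_force: [-1.2, 2.0, 3.6]
width: 0.46
grasp_force: 24.9
```

Request:
drive_tool([
  [0,0,0,0,0,0],
  [0,0,0,0,0,0],
  [0,0,0,0,0,0],
  [0,0,0,0,0,0],
  [0,0,0,0,0,0],
  [0,0,-0.03,0,0,0],
  [0,0,-0.06,0,0,0],
  [0,0,-0.1,0,0,0],
  [0,0,-0.13,0,0,0],
  [0,0,-0.13,0,0,0],
], hand=0.2)

```text
clock: 5.43
tcp_pos: [0.4488, 0.1073, 0.1521]
orientation: [[-0.408, 0.913, 0.011], [0.913, 0.408, 0.005], [-0.0, 0.012, -1.0]]
contact_force: [-0.2, 0.1, 0.8]
width: 0.801
grasp_force: 0.0
```

```bash
python3 -c "
from h import *
go(.4005,.296,.11,50)"
```

```text
t 5.43 tcp [0.4488 0.1073 0.1521] j7 10.0 F [-0.2  0.1  0.8] w 0.801 g 0.0
-> shift [0.192, 0.0325, 0.0424] turn [0.012, 0.003, -0.452]
```

Request:
drive_tool([
  [0.192,0.0325,0.03,0,0,-0.452],
  [0.192,0.0325,0.042,0,0,-0.452],
  [0.192,0.0325,0.042,0,0,-0.452],
  [0.192,0.0325,0.042,0,0,-0.452],
  [0.192,0.0325,0.042,0,0,-0.452],
  [0.192,0.0325,0.042,0,0,-0.452],
  [0.192,0.0325,0.042,0,0,-0.452],
  [0.192,0.0325,0.042,0,0,-0.452],
  [0.192,0.0325,0.042,0,0,-0.452],
  [0.192,0.0325,0.042,0,0,-0.452],
])

```text
clock: 6.27
tcp_pos: [0.3968, 0.2932, 0.1047]
orientation: [[-0.764, 0.645, 0.0], [0.645, 0.764, -0.0], [-0.0, 0.0, -1.0]]
contact_force: [0.4, 0.1, -0.5]
width: 0.8
grasp_force: 0.0
```

```bash
cat >> h.py <<'E'
def wchk(col,h=.06):
    """wrist view: blobs of a colour cast at world height h, in tool x,y"""
    s=get_state();c=optics.capture("wrist");H=c["hand_eye"];R=s["orientation"]@H[:3,:3];p=s["tcp_pos"]+s["orientation"]@H[:3,3]
    for k in blobs(c["color"],col,60)[:4]:
        x=cv2.minAreaRect(k);q=cast(c,x[0],h,R,p)
        print(col,cv2.contourArea(k),np.round(x[0]),np.round(x[1]),"world",q.round(4),"tool",(s["orientation"].T@(q-s["tcp_pos"])).round(4))
    return c
E
python3 -c "
from h import *
go(.4005,.296,.019,50)
c=wchk('yellow');cv2.imwrite('pics/w3.png',c['color'])"
```

```text
t 6.27 tcp [0.3968 0.2932 0.1047] j7 11.0 F [ 0.4  0.1 -0.5] w 0.8 g 0.0
-> shift [-0.001, 0.0045, 0.0857] turn [0.0, 0.0, -0.003]
yellow 705.5 [284. 232.] [31. 29.] world [0.3968 0.2972 0.06  ] tool [0.0026 0.003  0.0447]
yellow 237.5 [282. 207.] [21. 35.] world [0.3824 0.3079 0.06  ] tool [0.0205 0.0019 0.0447]
yellow 66.5 [430. 312.] [ 6. 37.] world [0.5159 0.3397 0.06  ] tool [-0.0611  0.1123  0.0448]
```

View pics/w3.png

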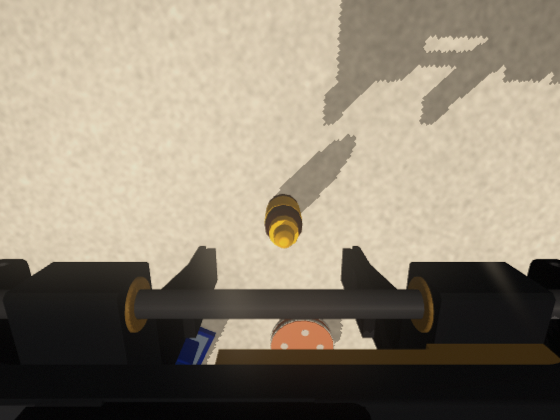

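The yellow bottle stands between the fingers (bulb at 284,237), with about 1 to 3 mm left to correct.

Request:
drive_tool([
  [0.001,0.003,0.02,0,0,0],
  [0.001,0.003,0.045,0,0,0],
  [0.001,0.003,0.068,0,0,0],
  [0.001,0.003,0.082,0,0,0],
  [0.001,0.003,0.085,0,0,0],
  [0.001,0.003,0.085,0,0,0],
  [0.001,0.003,0.085,0,0,0],
])

```text
clock: 6.9
tcp_pos: [0.3979, 0.2977, 0.0202]
orientation: [[-0.766, 0.643, 0.001], [0.643, 0.766, 0.001], [-0.0, 0.001, -1.0]]
contact_force: [0.3, 0.5, -0.7]
width: 0.8
grasp_force: 0.0
```

Request:
drive_tool([
  [0,0,0,0,0,0],
  [0,0,0,0,0,0],
  [0,0,0,0,0,0],
  [0,0,0,0,0,0],
  [0,0,0,0,0,0],
  [0,0,0,0,0,0],
  [0,0,0,0,0,0],
  [0,0,-0.02,0,0,0],
  [0,0,-0.05,0,0,0],
  [0,0,-0.09,0,0,0],
  [0,0,-0.1,0,0,0],
  [0,0,-0.1,0,0,0],
], hand=1, force=20)

```text
clock: 7.9
tcp_pos: [0.399, 0.2993, 0.1226]
orientation: [[-0.766, 0.643, 0.005], [0.643, 0.766, 0.005], [-0.001, 0.007, -1.0]]
contact_force: [-0.6, 0.2, -1.2]
width: 0.312
grasp_force: 20.0
```

```bash
python3 -c "
from h import *
go(.641,.143,.12,13)"
```

```text
t 7.9 tcp [0.399  0.2993 0.1226] j7 11.0 F [-0.6  0.2 -1.2] w 0.312 g 20.0
-> shift [-0.2858, 0.0357, 0.0031] turn [0.007, -0.002, 0.646]
```

Request:
drive_tool([
  [-0.286,0.036,0.003,0,0,0.646],
  [-0.286,0.036,0.003,0,0,0.646],
  [-0.286,0.036,0.003,0,0,0.646],
  [-0.286,0.036,0.003,0,0,0.646],
  [-0.286,0.036,0.003,0,0,0.646],
  [-0.286,0.036,0.003,0,0,0.646],
  [-0.286,0.036,0.003,0,0,0.646],
  [-0.286,0.036,0.003,0,0,0.646],
  [-0.286,0.036,0.003,0,0,0.646],
  [-0.286,0.036,0.003,0,0,0.646],
  [-0.286,0.036,0.003,0,0,0.646],
  [-0.286,0.036,0.003,0,0,0.646],
])

```text
clock: 8.9
tcp_pos: [0.638, 0.1432, 0.1158]
orientation: [[-0.227, 0.974, -0.002], [0.974, 0.227, 0.001], [0.001, -0.002, -1.0]]
contact_force: [1.2, 0.5, -0.5]
width: 0.311
grasp_force: 20.0
```

Run:
```python
from h import *
go(.641,.143,.024,13)
c=wchk('yellow',.008);cv2.imwrite("pics/w4.png",c["color"])
c=wchk('yellow',.16)
```

```text
t 8.9 tcp [0.638  0.1432 0.1158] j7 7.0 F [ 1.2  0.5 -0.5] w 0.311 g 20.0
-> shift [-0.0009, 0.003, 0.0918] turn [-0.002, -0.001, 0.003]
yellow 2690.5 [280. 207.] [62. 57.] world [0.6382 0.145  0.008 ] tool [0.0016 0.0008 0.1078]
yellow 1873.0 [408. 353.] [128.  18.] world [0.8    0.0247 0.008 ] tool [-0.1523  0.131   0.1075]
yellow 849.5 [279. 252.] [37. 52.] world [0.6472 0.1028 0.008 ] tool [-0.0416 -0.      0.1078]
yellow 474.0 [279. 281.] [16. 40.] world [0.6539 0.0743 0.008 ] tool [-0.0707 -0.      0.1078]
yellow 2699.0 [280. 207.] [61. 57.] world [0.6282 0.1873 0.16  ] tool [ 0.0454  0.0001 -0.0438]
yellow 1667.0 [414. 353.] [ 18. 121.] world [0.7018 0.135  0.16  ] tool [-0.0222  0.0599 -0.0439]
yellow 846.5 [279. 252.] [37. 52.] world [0.6323 0.1688 0.16  ] tool [ 0.0265 -0.0001 -0.0438]
yellow 475.5 [279. 281.] [16. 40.] world [0.6352 0.1563 0.16  ] tool [ 0.0136 -0.0001 -0.0438]
```

View pics/w4.png

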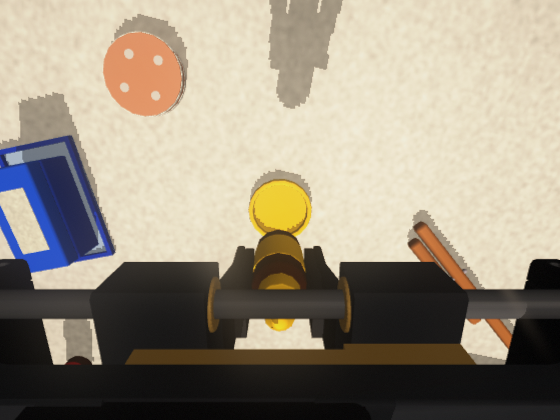

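Saucer centre appears at (280,207), which casts to (0.638,0.145), within 3 mm of the top view; the bottle hangs straight on the tool axis. The box sits in its tray at left. Lowering.

Request:
drive_tool([
  [-0.001,0.002,0.03,0,0,0],
  [-0.001,0.002,0.06,0,0,0],
  [-0.001,0.002,0.075,0,0,0],
  [-0.001,0.002,0.084,0,0,0],
  [-0.001,0.002,0.088,0,0,0],
  [-0.001,0.002,0.09,0,0,0],
  [-0.001,0.002,0.092,0,0,0],
  [-0.001,0.002,0.092,0,0,0],
  [-0.001,0.002,0.092,0,0,0],
])

```text
clock: 9.75
tcp_pos: [0.6419, 0.1415, 0.0268]
orientation: [[-0.225, 0.974, 0.001], [0.974, 0.225, 0.001], [0.001, 0.001, -1.0]]
contact_force: [-2.9, -1.1, 5.0]
width: 0.316
grasp_force: 20.0
```

Request:
drive_tool([
  [0,0,0,0,0,0],
  [0,0,0,0,0,0],
  [0,0,0,0,0,0],
  [0,0,0,0,0,0],
  [0,0,0,0,0,0],
  [0,0,-0.03,0,0,0],
  [0,0,-0.06,0,0,0],
  [0,0,-0.1,0,0,0],
  [0,0,-0.1,0,0,0],
  [0,0,-0.1,0,0,0],
], hand=0.2)

```text
clock: 10.58
tcp_pos: [0.6437, 0.1413, 0.1275]
orientation: [[-0.225, 0.974, 0.006], [0.974, 0.225, 0.002], [0.0, 0.006, -1.0]]
contact_force: [-0.2, 0.3, -0.2]
width: 0.799
grasp_force: 0.0
```

```bash
python3 -c "
from h import *
go(.474,-.0745,.11,-9)"
```

```text
t 10.58 tcp [0.6437 0.1413 0.1275] j7 7.0 F [-0.2  0.3 -0.2] w 0.799 g 0.0
-> shift [-0.1721, -0.214, 0.0161] turn [0.006, -0.002, 0.384]
```

Run:
```python
from h import *
c=wchk('yellow',.063)
t=optics.capture("scene")["color"];w=c["color"]
a=cv2.resize(t[190:350,230:450],(550,400));b=cv2.resize(w[120:340,180:400],(400,400))
cv2.imwrite("pics/chk1.png",cv2.resize(np.hstack([a,b]),(798,336)))
```

```text
yellow 1829.5 [272. 200.] [54. 60.] world [0.6349 0.1595 0.063 ] tool [ 0.0197 -0.0049  0.0645]
yellow 590.5 [276. 225.] [28. 27.] world [0.6415 0.1411 0.063 ] tool [ 0.0003 -0.0027  0.0645]
yellow 74.5 [128. 311.] [34.  5.] world [0.541 0.042 0.063] tool [-0.0736 -0.1228  0.0637]
yellow 73.0 [429. 312.] [ 5. 37.] world [0.7807 0.0959 0.063 ] tool [-0.075   0.1228  0.0652]
```

View pics/chk1.png

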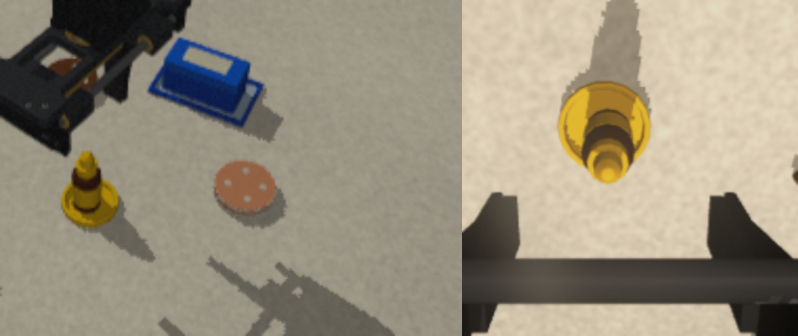

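The yellow bottle stands in its saucer, about 4 mm off centre, and the box lies in its tray. Next, red.

Request:
drive_tool([
  [-0.172,-0.214,0.0,0,0,0.384],
  [-0.172,-0.214,0.0,0,0,0.384],
  [-0.172,-0.214,0.016,0,0,0.384],
  [-0.172,-0.214,0.016,0,0,0.384],
  [-0.172,-0.214,0.016,0,0,0.384],
  [-0.172,-0.214,0.016,0,0,0.384],
  [-0.172,-0.214,0.016,0,0,0.384],
  [-0.172,-0.214,0.016,0,0,0.384],
  [-0.172,-0.214,0.016,0,0,0.384],
  [-0.172,-0.214,0.016,0,0,0.384],
  [-0.172,-0.214,0.016,0,0,0.384],
])

```text
clock: 11.6
tcp_pos: [0.4726, -0.0734, 0.1081]
orientation: [[0.154, 0.988, -0.0], [0.988, -0.154, 0.0], [0.0, -0.0, -1.0]]
contact_force: [-0.3, 0.2, 0.5]
width: 0.8
grasp_force: 0.0
```

```bash
python3 -c "
from h import *
go(.474,-.0745,.019,-9)
c=wchk('red',.063)"
```

```text
t 11.6 tcp [ 0.4726 -0.0734  0.1081] j7 7.0 F [-0.3  0.2  0.5] w 0.8 g 0.0
-> shift [-0.0008, 0.0015, 0.0891] turn [-0.0, -0.0, 0.003]
red 1079.0 [468. 250.] [62. 23.] world [ 0.6019 -0.1049  0.063 ] tool [-0.0112  0.1325  0.045 ]
red 630.0 [280. 235.] [27. 30.] world [ 0.4732 -0.0742  0.063 ] tool [-0.0007  0.0007  0.0451]
red 130.0 [286. 208.] [27. 13.] world [ 0.4805 -0.0556  0.063 ] tool [0.0188 0.005  0.0451]
```

Agrees within 1 mm. I'll grip and lift.

Request:
drive_tool([
  [-0.001,0.001,0.02,0,0,0],
  [-0.001,0.001,0.045,0,0,0],
  [-0.001,0.001,0.07,0,0,0],
  [-0.001,0.001,0.085,0,0,0],
  [-0.001,0.001,0.088,0,0,0],
  [-0.001,0.001,0.088,0,0,0],
  [-0.001,0.001,0.088,0,0,0],
])

```text
clock: 12.23
tcp_pos: [0.4735, -0.0755, 0.0209]
orientation: [[0.155, 0.988, 0.001], [0.988, -0.155, -0.0], [0.0, 0.001, -1.0]]
contact_force: [-0.9, -0.3, 0.3]
width: 0.803
grasp_force: 0.0
```

Request:
drive_tool([
  [0,0,0,0,0,0],
  [0,0,0,0,0,0],
  [0,0,0,0,0,0],
  [0,0,0,0,0,0],
  [0,0,0,0,0,0],
  [0,0,0,0,0,0],
  [0,0,0,0,0,0],
  [0,0,-0.02,0,0,0],
  [0,0,-0.05,0,0,0],
  [0,0,-0.09,0,0,0],
  [0,0,-0.1,0,0,0],
  [0,0,-0.1,0,0,0],
], hand=1, force=20)

```text
clock: 13.23
tcp_pos: [0.475, -0.0761, 0.1233]
orientation: [[0.156, 0.988, 0.007], [0.988, -0.156, 0.001], [0.002, 0.007, -1.0]]
contact_force: [-0.3, 0.2, -0.9]
width: 0.311
grasp_force: 20.0
```

```bash
python3 -c "
from h import *
go(.636,-.150,.12,-13)"
```

```text
t 13.23 tcp [ 0.475  -0.0761  0.1233] j7 7.0 F [-0.3  0.2 -0.9] w 0.311 g 20.0
-> shift [-0.0479, 0.1705, 0.0044] turn [0.007, -0.002, 0.07]
```

Request:
drive_tool([
  [-0.048,0.171,0.003,0,0,0.07],
  [-0.048,0.171,0.003,0,0,0.07],
  [-0.048,0.171,0.003,0,0,0.07],
  [-0.048,0.171,0.003,0,0,0.07],
  [-0.048,0.171,0.003,0,0,0.07],
  [-0.048,0.171,0.003,0,0,0.07],
  [-0.048,0.171,0.003,0,0,0.07],
  [-0.048,0.171,0.003,0,0,0.07],
  [-0.048,0.171,0.003,0,0,0.07],
])

```text
clock: 13.98
tcp_pos: [0.6325, -0.1491, 0.1167]
orientation: [[0.225, 0.974, -0.002], [0.974, -0.225, 0.001], [0.001, -0.002, -1.0]]
contact_force: [-0.4, 0.7, -0.1]
width: 0.317
grasp_force: 20.0
```

```bash
python3 -c "
from h import *
go(.636,-.150,.024,-13)
c=wchk('red',.008)"
```

```text
t 13.98 tcp [ 0.6325 -0.1491  0.1167] j7 12.0 F [-0.4  0.7 -0.1] w 0.317 g 20.0
-> shift [-0.0002, 0.0039, 0.0927] turn [-0.002, -0.001, 0.0]
red 3286.5 [282. 224.] [86. 62.] world [ 0.6319 -0.1633  0.008 ] tool [-0.014   0.0029  0.1086]
red 852.0 [280. 274.] [30. 43.] world [ 0.6183 -0.2114  0.008 ] tool [-0.064   0.0005  0.1086]
red 67.5 [280. 321.] [ 6. 21.] world [ 0.6069 -0.2618  0.008 ] tool [-0.1157  0.0007  0.1086]
```

Request:
drive_tool([
  [-0.001,0.002,0.03,0,0,0],
  [-0.001,0.002,0.06,0,0,0],
  [-0.001,0.002,0.075,0,0,0],
  [-0.001,0.002,0.084,0,0,0],
  [-0.001,0.002,0.088,0,0,0],
  [-0.001,0.002,0.09,0,0,0],
  [-0.001,0.002,0.092,0,0,0],
  [-0.001,0.002,0.092,0,0,0],
  [-0.001,0.002,0.092,0,0,0],
])

```text
clock: 14.78
tcp_pos: [0.6343, -0.1505, 0.029]
orientation: [[0.225, 0.974, -0.003], [0.974, -0.225, 0.003], [0.003, -0.003, -1.0]]
contact_force: [-9.2, 2.9, 16.1]
width: 0.314
grasp_force: 20.1
```

Request:
drive_tool([
  [0,0,0,0,0,0],
  [0,0,0,0,0,0],
  [0,0,0,0,0,0],
  [0,0,0,0,0,0],
  [0,0,0,0,0,0],
  [0,0,-0.03,0,0,0],
  [0,0,-0.06,0,0,0],
  [0,0,-0.1,0,0,0],
  [0,0,-0.1,0,0,0],
  [0,0,-0.1,0,0,0],
], hand=0.2)

```text
clock: 15.62
tcp_pos: [0.6377, -0.1521, 0.1283]
orientation: [[0.225, 0.974, 0.006], [0.974, -0.225, -0.001], [0.0, 0.006, -1.0]]
contact_force: [-0.2, -0.1, -0.4]
width: 0.798
grasp_force: 0.0
```

```bash
python3 -c "
from h import *
c=wchk('red',.063)
go(.520,-.404,.11,-38)"
```

```text
red 2665.5 [274. 205.] [58. 59.] world [ 0.6382 -0.1361  0.063 ] tool [ 0.0157 -0.0035  0.0653]
t 15.67 tcp [ 0.6362 -0.1515  0.1262] j7 12.0 F [ 0.5  0.8 -0.4] w 0.799 g 0.0
-> shift [-0.2722, -0.0565, 0.016] turn [0.001, -0.001, 0.436]
```

Contact came early (16 N at 29 mm), so I'll look before leaving.

Run:
```python
from h import *
t=optics.capture("scene")["color"];w=optics.capture("wrist")["color"]
a=cv2.resize(t[130:290,130:350],(550,400));b=cv2.resize(w[120:340,180:400],(400,400))
cv2.imwrite("pics/chk2.png",cv2.resize(np.hstack([a,b]),(798,336)))
```

```text
(no output)
```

View pics/chk2.png

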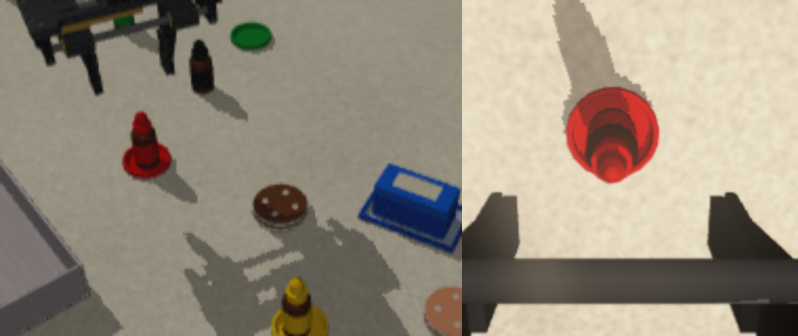

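Red stands upright in its saucer, well centred. Now green.

Request:
drive_tool([
  [-0.272,-0.0565,0.0,0,0,0.436],
  [-0.272,-0.0565,0.0,0,0,0.436],
  [-0.272,-0.0565,0.0,0,0,0.436],
  [-0.272,-0.0565,0.0,0,0,0.436],
  [-0.272,-0.0565,0.016,0,0,0.436],
  [-0.272,-0.0565,0.016,0,0,0.436],
  [-0.272,-0.0565,0.016,0,0,0.436],
  [-0.272,-0.0565,0.016,0,0,0.436],
  [-0.272,-0.0565,0.016,0,0,0.436],
  [-0.272,-0.0565,0.016,0,0,0.436],
  [-0.272,-0.0565,0.016,0,0,0.436],
  [-0.272,-0.0565,0.016,0,0,0.436],
])

```text
clock: 16.77
tcp_pos: [0.5208, -0.4018, 0.109]
orientation: [[0.613, 0.79, -0.0], [0.79, -0.613, 0.001], [0.001, -0.001, -1.0]]
contact_force: [0.2, -0.0, -0.1]
width: 0.801
grasp_force: 0.0
```

```bash
python3 -c "
from h import *
go(.520,-.404,.02,-38)
c=wchk('green',.063)"
```

```text
t 16.77 tcp [ 0.5208 -0.4018  0.109 ] j7 16.0 F [ 0.2 -0.  -0.1] w 0.801 g 0.0
-> shift [-0.0023, 0.0008, 0.089] turn [-0.001, -0.001, 0.003]
green 3149.0 [ 70. 184.] [62. 66.] world [ 0.4329 -0.2889  0.063 ] tool [ 0.0353 -0.1385  0.0462]
green 202.0 [284. 239.] [17. 26.] world [ 0.5211 -0.4068  0.063 ] tool [-0.0038  0.0034  0.046 ]
```

Request:
drive_tool([
  [-0.002,0.001,0.02,0,0,0],
  [-0.002,0.001,0.045,0,0,0],
  [-0.002,0.001,0.07,0,0,0],
  [-0.002,0.001,0.085,0,0,0],
  [-0.002,0.001,0.089,0,0,0],
  [-0.002,0.001,0.089,0,0,0],
  [-0.002,0.001,0.089,0,0,0],
])

```text
clock: 17.4
tcp_pos: [0.5198, -0.4064, 0.0214]
orientation: [[0.615, 0.788, 0.001], [0.788, -0.615, -0.001], [-0.0, 0.002, -1.0]]
contact_force: [0.1, 0.6, 0.5]
width: 0.799
grasp_force: 0.0
```

Request:
drive_tool([
  [0,0,0,0,0,0],
  [0,0,0,0,0,0],
  [0,0,0,0,0,0],
  [0,0,0,0,0,0],
  [0,0,0,0,0,0],
  [0,0,0,0,0,0],
  [0,0,0,0,0,0],
  [0,0,-0.02,0,0,0],
  [0,0,-0.05,0,0,0],
  [0,0,-0.09,0,0,0],
  [0,0,-0.1,0,0,0],
  [0,0,-0.1,0,0,0],
], hand=1, force=20)

```text
clock: 18.4
tcp_pos: [0.5208, -0.4079, 0.1244]
orientation: [[0.616, 0.788, 0.006], [0.788, -0.616, -0.004], [0.0, 0.007, -1.0]]
contact_force: [0.1, -0.1, -1.0]
width: 0.316
grasp_force: 20.0
```

```bash
python3 -c "
from h import *
go(.3985,-.273,.12,-36)"
```

```text
t 18.4 tcp [ 0.5208 -0.4079  0.1244] j7 16.0 F [ 0.1 -0.1 -1. ] w 0.316 g 20.0
-> shift [0.031, -0.1794, 0.0031] turn [0.007, -0.0, -0.035]
```

Request:
drive_tool([
  [0.031,-0.179,0.002,0,0,-0.035],
  [0.031,-0.179,0.002,0,0,-0.035],
  [0.031,-0.179,0.002,0,0,-0.035],
  [0.031,-0.179,0.002,0,0,-0.035],
  [0.031,-0.179,0.002,0,0,-0.035],
  [0.031,-0.179,0.002,0,0,-0.035],
  [0.031,-0.179,0.002,0,0,-0.035],
  [0.031,-0.179,0.002,0,0,-0.035],
  [0.031,-0.179,0.002,0,0,-0.035],
])

```text
clock: 19.15
tcp_pos: [0.3981, -0.2724, 0.1183]
orientation: [[0.588, 0.809, 0.0], [0.809, -0.588, -0.001], [-0.001, 0.001, -1.0]]
contact_force: [-0.5, -0.8, -1.0]
width: 0.315
grasp_force: 20.0
```

```bash
python3 -c "
from h import *
go(.3985,-.273,.025,-36)
c=wchk('green',.008)"
```

```text
t 19.15 tcp [ 0.3981 -0.2724  0.1183] j7 10.0 F [-0.5 -0.8 -1. ] w 0.315 g 20.0
-> shift [-0.0001, 0.0006, 0.0934] turn [0.001, 0.001, 0.0]
green 2209.5 [279. 209.] [60. 52.] world [ 0.3979 -0.2732  0.008 ] tool [-0.0007  0.0002  0.1104]
green 567.0 [279. 278.] [19. 38.] world [ 0.3571 -0.3291  0.008 ] tool [-6.980e-02  1.000e-04  1.104e-01]
green 92.0 [287. 246.] [23. 12.] world [ 0.3828 -0.3069  0.008 ] tool [-0.0367  0.0078  0.1104]
```

Request:
drive_tool([
  [0,0,0.03,0,0,0],
  [0,0,0.06,0,0,0],
  [0,0,0.075,0,0,0],
  [0,0,0.084,0,0,0],
  [0,0,0.088,0,0,0],
  [0,0,0.09,0,0,0],
  [0,0,0.092,0,0,0],
  [0,0,0.092,0,0,0],
  [0,0,0.092,0,0,0],
])

```text
clock: 19.95
tcp_pos: [0.3978, -0.2722, 0.0276]
orientation: [[0.588, 0.809, 0.002], [0.809, -0.588, -0.001], [0.0, 0.002, -1.0]]
contact_force: [-0.9, -0.6, 2.2]
width: 0.309
grasp_force: 20.0
```

Request:
drive_tool([
  [0,0,0,0,0,0],
  [0,0,0,0,0,0],
  [0,0,0,0,0,0],
  [0,0,0,0,0,0],
  [0,0,0,0,0,0],
  [0,0,-0.03,0,0,0],
  [0,0,-0.06,0,0,0],
  [0,0,-0.1,0,0,0],
  [0,0,-0.14,0,0,0],
  [0,0,-0.18,0,0,0],
  [0,0,-0.18,0,0,0],
  [0,0,-0.18,0,0,0],
], hand=0.2)

```text
clock: 20.95
tcp_pos: [0.3985, -0.2719, 0.2087]
orientation: [[0.587, 0.809, 0.006], [0.81, -0.587, -0.001], [0.002, 0.005, -1.0]]
contact_force: [0.2, -0.5, -1.0]
width: 0.797
grasp_force: 0.0
```

Run:
```python
from h import *
go(.4,-.27,.2,-36)
c=wchk('green',.063)
t=optics.capture("top");s=optics.capture("scene")
for n,c2 in(("top",t),("scene",s)):
  for col in RANGES:
    for k in blobs(c2["color"],col)[:3]:
      x=cv2.minAreaRect(k);print(n,col,cv2.contourArea(k),np.round(x[0]),np.round(x[1]),cast(c2,x[0],.008).round(3)[:2],cast(c2,x[0],.063).round(3)[:2])
a=cv2.resize(s["color"][110:310,170:430],(520,400));b=cv2.resize(t["color"][130:290,180:420],(600,400));w=cv2.resize(c["color"][120:340,180:400],(400,400))
cv2.imwrite("pics/chk3.png",cv2.resize(np.hstack([a,b,w]),(798,210)))
cv2.imwrite("pics/chk3.png",cv2.resize(np.vstack([cv2.resize(np.hstack([a,w]),(750,326)),cv2.resize(b,(750,500))[130:400]]),(750,596)))
```

```text
t 20.95 tcp [ 0.3985 -0.2719  0.2087] j7 3.0 F [ 0.2 -0.5 -1. ] w 0.797 g 0.0
-> shift [0.0024, 0.0001, 0.0087] turn [0.005, -0.002, 0.001]
green 392.5 [279. 191.] [41. 46.] world [ 0.4035 -0.2669  0.063 ] tool [0.0066 0.0005 0.1457]
green 104.5 [281. 200.] [11. 19.] world [ 0.3998 -0.2754  0.063 ] tool [-0.0024  0.0024  0.1457]
top red 403.5 [327. 154.] [23. 23.] [ 0.635 -0.151] [ 0.62  -0.145]
top yellow 410.5 [200. 152.] [23. 23.] [0.641 0.142] [0.627 0.133]
top green 207.0 [382. 255.] [16. 24.] [ 0.404 -0.268] [ 0.401 -0.256]
top blue 1320.5 [215. 236.] [29. 49.] [0.446 0.102] [0.441 0.096]
scene red 262.0 [199. 206.] [17. 22.] [ 0.638 -0.15 ] [ 0.663 -0.097]
scene red 62.5 [197. 189.] [10.  8.] [ 0.611 -0.207] [ 0.637 -0.149]
scene yellow 403.5 [273. 286.] [22. 27.] [0.643 0.146] [0.667 0.176]
scene yellow 86.5 [270. 268.] [12.  9.] [0.618 0.106] [0.644 0.14 ]
scene green 170.0 [249. 146.] [12. 18.] [ 0.398 -0.274] [ 0.441 -0.212]
scene green 41.0 [248. 131.] [9. 7.] [ 0.355 -0.337] [ 0.402 -0.27 ]
scene green 15.0 [104.  75.] [4. 5.] [ 0.554 -0.938] [ 0.585 -0.824]
scene blue 1249.0 [329. 228.] [49. 30.] [0.44  0.098] [0.48  0.132]
```

View pics/chk3.png

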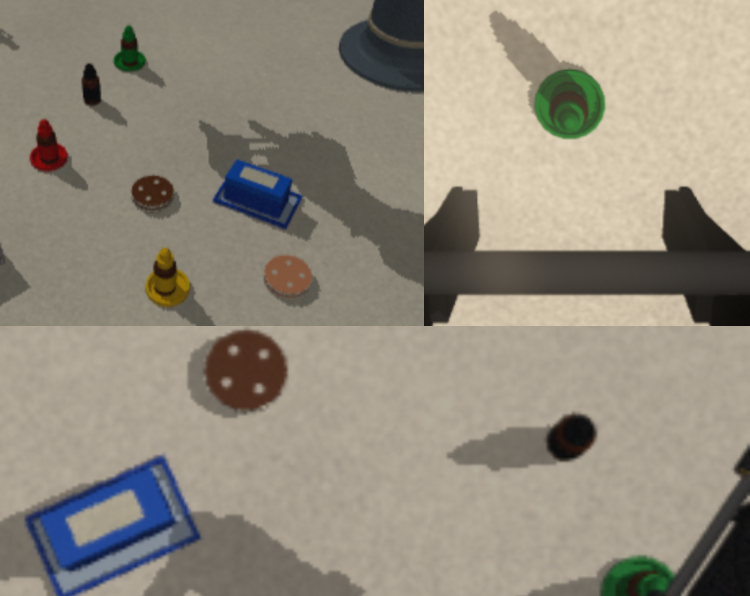

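All three bottles are centred within about 4 mm. I'll check the box's position in its tray by its label.

Run:
```python
from h import *
c=optics.capture("top");img=c["color"]
bl=blobs(img,"blue")[0];m=np.zeros(img.shape[:2],np.uint8);cv2.drawContours(m,[bl],-1,255,-1)
h=cv2.cvtColor(img,cv2.COLOR_BGR2HSV);w=cv2.inRange(h,(8,0,110),(40,90,255))&m
for k in cv2.findContours(w,0,1)[0]:
    if cv2.contourArea(k)<50:continue
    P=np.array([cast(c,p,.048)[:2] for p in k[:,0,:].astype(float)],np.float32)*1000
    r=cv2.minAreaRect(P);b=cv2.boxPoints(r);e=max([b[1]-b[0],b[2]-b[1]],key=np.linalg.norm)
    print(r,np.degrees(np.arctan2(e[1],e[0])))
```

```text
((450.2856750488281, 102.38135528564453), (20.59617042541504, 48.777305603027344), 24.009592056274414) -65.990395
```

Box is centred within 4 mm and aligned within 1°. Handing in.

```bash
python3 -c "
from rig import order
print(order.close_job())"
```

```text
the job is handed in; nothing more can be done
None
```

The red, yellow and green bottles stand in their own saucers and the box lies along the blue tray, each about 4 mm off centre or less in the last images; everything is released, the dishes looked undisturbed, and the job was handed in at about 21 s (no verdict was returned).

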